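# Seat the board with its ejector levers

### The job

Lift the plug-in board out of its white stand and lower it, without dropping it, upright into the guides of the card cage until it rests on the connector, then let go of it; feel your way in and do not force it (at most about 15 N). Then swing the cage's two ejector levers inward, one after the other, until both stand fully home and have drawn the board all the way into the connector: the levers must do this, do not press the board home by hand. Push the levers gently (never more than about 20 N), and leave the other things on the bench where they are.

Things in the scene. Friction and masses are not known exactly. Their poses are not given: they have to be found in the camera images.
- board_grip (a point): Middle of the plug-in board's black grip: 12 mm thick (x), 46 long (y), 28 high (z). Axes: x through the board's thickness, y along its width, z up. It lies 74 mm above the board's lower edge, 14 mm below its top. The board (about 0.2 kg) is symmetric: either way round fits.
- board_foot (a point): Middle of the board's lower edge, axes as the grip's. The grey card is 4 mm thick, 120 mm wide in its lowest 28 mm and 100 mm wide above; from 50 to 60 mm above this edge runs an aluminium top bar 16 mm thick and 128 mm wide; the grip stands on it.
- stand: White stand, fixed, 62x140 mm, in which the board waits on edge; origin at its underside, y along the board. Base 8 mm thick, two slotted posts reaching 28 mm high; the board lifts straight out.
- slot (a point): Where board_foot lies when the board is fully home in the card cage; 15 mm above the bench. x through the slot's thickness, y along it from lever_r to lever_l, z up. With the levers open the board, let down, comes to rest with its foot 4 mm above this point on two stiff contact blocks, which carry it; pressing it further by hand would take some 22 N (11 N at each end).
- cage: Card cage with two black levers, fixed to the bench: aluminium base 90x176x10 mm, origin at its underside under the slot, axes as the slot's. Guides for the card at y = 46 to 55 mm either side: gap 5.6 mm, flared to about 15 at the mouth, 58 mm above the bench; flared end posts, 49 mm high, leave 1.3 mm at each end of the card. The open levers' forked toes straddle the card above, 9 mm apart.
- lever_l (a joint): Ejector lever at the slot's +y end (rad): 0 = upright, fully in (hard stop); 0.88 = splayed outward. Starts at 0.70 to 0.80, stays where left. Hinge along the slot's x, 72 mm out along y, 64 mm above the bench. Below about 0.3 its nose bears on the end of the board's top bar and drives that end down 4 mm, which takes some 5 to 9 N at the tip.
- lever_r (a joint): The same for the lever at the slot's -y end, mirrored (0 = upright, fully in; grows outward, toward -y).
- lever_l_tip (a point): Centre of the round bead (10 mm diameter, 22 mm long along the slot's x) at the top of lever_l, 62 mm from its hinge; the lever's blade below it is 8 mm thick. Pushed in from outside it moves on an arc about its hinge, rising some 19 mm; a finger that goes straight across instead of along the arc jams it by friction.
- lever_r_tip (a point): The same on lever_r.
- urine_reader: White and green bench analyser with a sloped screen, fixed between the stand and the cage, about 240x200 mm and 200 mm high; carry the board over it or round it. Origin at its underside
- vial_a: brown dropper vial with white cap, 22 mm across, 58 high; bystander; origin at its underside
- vial_b: white dropper vial with orange cap, 22 mm across, 58 high; bystander; origin at its underside
- cup: specimen cup with screw lid, 65x65x65; bystander; origin at its underside
- slides: dark slide box, 71x94x35; bystander; origin at its underside
- mouse: computer mouse, 102x58x36; bystander; origin at its underside
- bottle: small white bottle, 34x34x61; bystander; origin at its underside
- tubes: empty wire tube rack, 66x108x58; bystander; origin at its underside

How it is judged (in metres and radians):
On the way, in this order (a step that is already met when the one before it is completed fails the run):
1. the board stands in the guides, resting on the connector with its foot 2.2 to 5.5 mm above the home position, let go, both levers still open (horizontal distance between board_foot and slot below 0.004 m and angle between the y axis of board and the y axis of slot, either way round below 0.08 rad and z of board_foot in the frame of slot between 0.0022 and 0.0055 m and contact force between the fingers and board below 0.05 N and value of joint each of lever_l, lever_r above 0.5 rad), for 0.2 s.
2. one lever is fully in (under 0.04 rad) while the other is not (((value of joint lever_l below 0.04 rad and value of joint lever_r above 0.1 rad) or (value of joint lever_r below 0.04 rad and value of joint lever_l above 0.1 rad))), for 0.1 s.
At the end, for the whole second after the job is handed in: the board stands upright (within 0.06 rad) in the cage's slot with its foot within 1.2 mm of the home height and 4 mm of it sideways, both levers are fully in (under 0.04 rad), all at rest and released (horizontal distance between board_foot and slot below 0.004 m and angle between the y axis of board and the y axis of slot, either way round below 0.08 rad and z of board_foot in the frame of slot between -0.0015 and 0.0012 m and angle between board's own z axis and vertical below 0.06 rad and value of joint each of lever_l, lever_r below 0.04 rad and linear speed of board below 0.01 m/s); the robot touches nothing.
It fails at once if a lever is pushed with more than 22 N (contact force between the fingers and lever_l above 22 N or contact force between the fingers and lever_r above 22 N).
It fails at once if the board is forced into the cage with more than 18 N while both levers are open (contact force between board and cage above 18 N and value of joint each of lever_l, lever_r above 0.5 rad).
It fails at once if the board is pressed in more than 2 mm by hand, with both levers still open (horizontal distance between board_foot and slot below 0.004 m and angle between the y axis of board and the y axis of slot, either way round below 0.08 rad and z of board_foot in the frame of slot below 0.002 m and value of joint each of lever_l, lever_r above 0.5 rad).
It fails at once if the board drops into the cage (faster than 0.35 m/s in the guides) (horizontal distance between board_foot and slot below 0.03 m and z of board_foot in the frame of slot below 0.055 m and linear speed of board above 0.35 m/s).
It fails at once if a bystander is moved by more than 20 mm (distance of any of vial_a, vial_b, cup, slides, mouse, bottle, tubes from where it was at the start of the episode above 0.02 m).
It also fails if it takes over 72 s, if anything falls off the work surface, if the arm or the gripper's body presses on something with over 40 N, if the wrist force passes 120 N, or if a joint passes its speed limit or range.

### The arm

A 6-joint arm with a two-finger parallel gripper is mounted at the origin on a cart in front of the work surface, level with it; the furniture and walls round the work are solid. World frame = base frame: x ahead of the robot, y to its left, z up, the work surface at z = 0. Lengths are in mm, angles in degrees, forces in N, time in s.
With the tool pointing down it reaches from about 400 to 825 mm from the base axis. Payload 7 kg.
Tool frame: the origin (TCP) lies at the centre of the arm's flange, where the gripper is bolted on; the fingertips stand 178 mm ahead of it and the grasp point (between the pads) lies 159 mm ahead of it; z points along the fingers, y is the line along which they close (so a half turn about z gives the same grasp; the last joint's range is limited). The gripper opens to 88 mm and grips with 3 to 60 N. Pads are 19 mm wide; open, the fingers measure 130 mm over their backs; the gripper's body (78 mm by 193 mm) begins 47 mm behind the grasp point.
Start: joints at [-56.488, 20.546, 0.682, 0, -70.136, -16.507], TCP at [197.385, -645.473, 404.661] pointing down, gripper open.
Joint ranges: [-176.03, 176.03], [-82.01, 121.73], [-58.28, 71.71], [-173.87, 95.51], [-174.79, -0.11], [-173.66, 173.66]. Speed limits (degrees/s): [136.94, 136.94, 172.46, 180, 180, 180].

### API

Orientations are given as a 3x3 rotation matrix whose columns are the frame's x, y, z axes.
In Python, from rig import manip gives the robot as it stands.
- The arm moves only by the tool servo_tool, never from a script. Its argument "plan" is one flat list of numbers, 5 for each row, row after row: the closure, from -1 (fully open) to 1 (shut), so that 0 is half open, then the shift along the tool's x, y, z in cm, then the turn about the tool's z in degrees. A call has 1 to 5 rows; each row shifts and turns the commanded pose from where the row before left it, along the tool's axes as they then stand; what a row does not reach is not made up. A row lasts 1/8 s, in which the tool goes at most 62.5 mm and 10.7 degrees, less where a joint would pass 70% of its speed; a pose out of reach is approached as far as the arm can. A call with a gripper value outside its range is refused whole. The fingers move at their own pace and stop on an object; the grip force is fixed at half the most. Time passes only in rows, so rows that do not move let the fingers close. It gives the time, the measured TCP pose, the force, the opening and the grip force at its end, in the units of the state.
- manip.get_obs(): the state, without advancing time (a new reading comes with each control period).
- manip.snapshot(name): name is "scene" or "top"; returns the picture (400x640x3 uint8, blue, green, red); there is no depth.
- manip.camera_model(name): a dict with "mtx" (3x3 intrinsics, pixels), "R" (3x3) and "t" (3): a world point X has camera coordinates R X + t. Camera axes: x right, y down, z forward; pixel columns grow to the right and rows downward; lengths in mm; the calibration is good to about 2 mm. A picture is of the moment at which its call begins. camera_model takes no time and is no camera call.
- manip.job_done(): hands the job in; it is judged then, once.
The state is a dict: "time": time; "q": joint angles; "qd": joint speeds; "tau": joint torques, N m; "ee_pos": TCP position; "tcp_rot": TCP orientation; "contact_force": force on the tool from outside, world axes, zero at the start; "moment": the same for the moment, N m; "finger_gap": opening from 0.0 (shut) to 1.0 (fully open); "gripper_force": force on a finger pad.
Only numpy, scipy, OpenCV 4.12 (cv2) and the standard library are available. Lean on these libraries where they do the work, as an engineer would, in place of code of your own. Each camera call takes 0.05 s, during which the arm holds its last target. There are 200 camera calls.

## Working session

There is one attempt and no reset: what is moved stays moved. The work goes in short steps, Python scripts to look and compute and a tool call to move; the robot and the scene stay as the last step left them, time stands still between calls to the robot, and variables do not carry over. Pictures are saved under pics/ and viewed, at most 10 in all, crops included, and the job is handed in when it is done.

Besides the shell and the picture viewer there is one more tool, called after "Call:" in YAML: its name, and indented under it one key for each argument. servo_tool: Moves the arm, as the interface text tells. Its arguments: {"type":"object","properties":{"plan":{"type":"array"}},"required":["plan"]}

```bash
mkdir -p pics
python3 - <<'E'
from rig import manip
import cv2,numpy as np
for n in("scene","top"):
    cv2.imwrite(f"pics/{n}0.png",manip.snapshot(n)); c=manip.camera_model(n); print(n,c)
o=manip.get_obs(); print(o)
E
```

```text
scene {'mtx': array([[489.03719483,   0.        , 314.91522607],
       [  0.        , 489.03719483, 212.75013499],
       [  0.        ,   0.        ,   1.        ]]), 'R': array([[-0.47102518, -0.88202796, -0.01272641],
       [-0.58885518,  0.32514002, -0.73995509],
       [ 0.65679895, -0.34104347, -0.67253587]]), 't': array([ 254.10053891,  390.16959369, 1240.66358078])}
top {'mtx': array([[406.3944072 ,   0.        , 318.40405231],
       [  0.        , 406.3944072 , 196.70864142],
       [  0.        ,   0.        ,   1.        ]]), 'R': array([[ 0.02636165, -0.99964932,  0.00251014],
       [-0.99057355, -0.0264598 , -0.13440206],
       [ 0.13442135,  0.00105659, -0.9909237 ]]), 't': array([   3.33986648,  553.19040203, 1409.50644709])}
{'time': 0.1, 'q': array([-5.64868518e+01,  2.05875256e+01,  6.39808448e-01, -1.83440298e-02,
       -7.01364751e+01, -1.65044202e+01]), 'qd': array([ 0.06305315, -0.0252557 ,  0.10632121,  0.1292843 ,  0.14163385,
       -0.00713074]), 'tau': array([ 1.07766969e-03, -5.84164953e+01,  2.93752527e+01,  7.01550946e+00,
        1.01897391e-02, -6.53669485e-05]), 'ee_pos': array([ 197.37138858, -645.32095962,  403.81804333]), 'tcp_rot': array([[-9.56292052e-01, -2.92412719e-01, -5.60247559e-04],
       [-2.92413227e-01,  9.56291048e-01,  1.39139206e-03],
       [ 1.28898990e-04,  1.49440097e-03, -9.99998875e-01]]), 'contact_force': array([ 0.78236147,  0.23099296, -0.00458301]), 'moment': array([-0.0076644 ,  0.03494489,  0.01062335]), 'gripper_force': 0.0, 'finger_gap': 0.9982795637867921}
```

View pics/scene0.png

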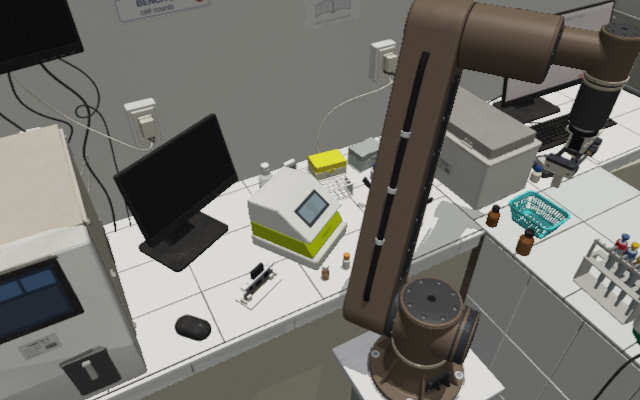

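View pics/top0.png

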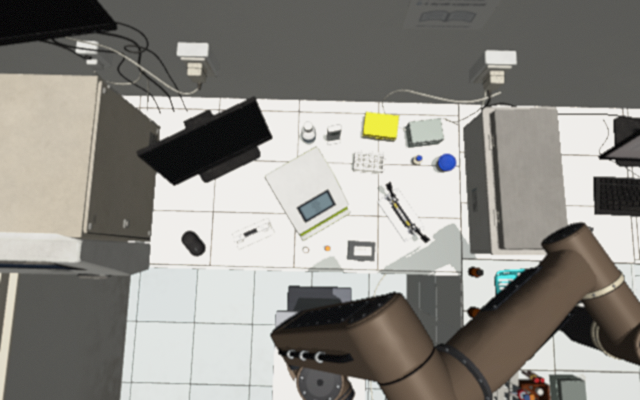

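The stand with the board is at about (253,234) in the top view. The cage is at about (404,212), with its levers near (390,185) and (425,240). The analyser is between them at (307,193). Next I'll enlarge both areas.

Run:
```python
import cv2,numpy as np
t=cv2.imread("pics/top0.png"); s=cv2.imread("pics/scene0.png")
def crop(im,x,y,w,h,k): return cv2.resize(im[y:y+h,x:x+w],None,fx=k,fy=k,interpolation=cv2.INTER_NEAREST)
a=crop(t,225,208,60,45,6); b=crop(t,370,172,72,81,6)[:480]; c=crop(s,225,250,70,60,5)
out=np.zeros((600,800,3),np.uint8)
out[:a.shape[0],:a.shape[1]]=a; out[:b.shape[0],362:362+b.shape[1]]=b; out[290:590,:350]=c
cv2.imwrite("pics/c0.png",out)
```

```text
(no output)
```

View pics/c0.png

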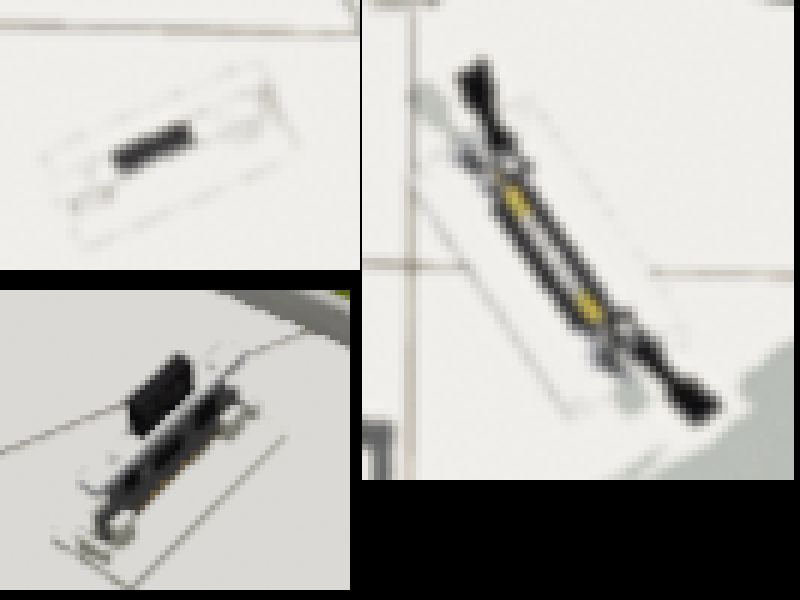

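```bash
cat > h.py <<'E'
import cv2,numpy as np
from rig import manip
def ray(n,u,v,z):
    c=manip.camera_model(n); R,t=c["R"],c["t"]
    d=R.T@np.linalg.solve(c["mtx"],[u,v,1.]); o=-R.T@t
    return o+d*(z-o[2])/d[2]
def proj(n,P):
    c=manip.camera_model(n); p=c["mtx"]@(c["R"]@np.asarray(P,float)+c["t"]); return p[:2]/p[2]
def blobs(im,x,y,w,h,f,amin=4):
    m=np.zeros(im.shape[:2],np.uint8); m[y:y+h,x:x+w]=f(im[y:y+h,x:x+w].astype(int))
    n,l,s,c=cv2.connectedComponentsWithStats(m)
    r=[]
    for i in range(1,n):
        if s[i,4]>=amin:
            (rx,ry),(a,b),g=cv2.minAreaRect(np.argwhere(l==i)[:,::-1].astype(np.float32)); r.append((s[i,4],c[i],(rx,ry),(a,b),g))
    return r,l
def dark(t): return lambda p:(p.max(2)<t).astype(np.uint8)
def yellow(p): return ((p[...,2]-p[...,0]>50)).astype(np.uint8)
E
python3 - <<'E'
from h import *
np.set_printoptions(precision=1,suppress=True)
t=cv2.imread("pics/top0.png"); s=cv2.imread("pics/scene0.png")
r,l=blobs(t,238,222,30,22,dark(110))
for b in r: print("grip",b)
P=np.argwhere(l>0)[:,::-1]; W=np.array([ray("top",u,v,94)[:2] for u,v in P]); w,V=np.linalg.eigh(np.cov(W.T))
print(W.mean(0),np.degrees(np.arctan2(V[1,1],V[0,1])),W@V[:,1]@np.ones(len(W))/len(W), np.ptp(W@V[:,1]),np.ptp(W@V[:,0]))
r,l=blobs(t,384,180,50,66,yellow,3)
for b in r: print("yel",b[:3],ray("top",*b[1],25))
r,l=blobs(t,380,178,55,68,dark(90))
for b in r: print("dk",b)
for n in("tip_l",(388.5,184.5)),("tip_r",(427.,239.5)): print(n[0],ray("top",*n[1],109))
# scene grip
r,l=blobs(s,248,258,20,20,dark(70))
for b in r: print("sg",b)
E
```

```text
grip (np.int32(37), array([249.8, 232.2]), (249.81036376953125, 232.22415161132812), (2.888741970062256, 12.080193519592285), 66.80140686035156)
[418.1 246.3] 115.35082376860898 43.55683455688525 40.444035038789636 9.936951694552988
yel (np.int32(14), array([395.4, 205.1]), (395.300048828125, 205.10003662109375)) [ 531.5 -258.4   25. ]
yel (np.int32(13), array([407.4, 222.8]), (407.25006103515625, 222.75003051757812)) [ 469.1 -301.3   25. ]
dk (np.int32(46), array([390.1, 189.4]), (390.1350402832031, 189.99632263183594), (13.926030158996582, 3.844609260559082), 70.01689147949219)
dk (np.int32(22), array([403.3, 212.8]), (403.0335388183594, 212.4765167236328), (20.808490753173828, 0.9830782413482666), 55.00798034667969)
dk (np.int32(37), array([399.2, 215.8]), (399.49066162109375, 216.35011291503906), (24.412240982055664, 1.5450787544250488), 55.491477966308594)
dk (np.int32(4), array([411.2, 224.8]), (411.5, 225.0), (2.0, 1.0), 90.0)
dk (np.int32(52), array([421.6, 235.2]), (421.0000305175781, 234.5), (16.26345443725586, 3.535533905029297), 45.0)
tip_l [ 591.4 -219.   109. ]
tip_r [ 408.8 -348.1  109. ]
sg (np.int32(104), array([256.7, 270.7]), (256.7500305175781, 270.7500305175781), (6.363960266113281, 16.970561981201172), 45.0)
sg (np.int32(32), array([264.9, 274.7]), (264.0, 274.0), (6.0, 6.0), 90.0)
```

Call:
servo_tool:
  plan: [-1,-3.02,4.2,-0.92,0,-1,-3.02,4.2,-0.92,0,-1,-3.02,4.2,-0.92,0,-1,-3.02,4.2,-0.92,0,-1,-3.02,4.2,-0.92,0]

```text
time: 0.72
ee_pos: [280.5, -398.9, 450.6]
tcp_rot: [[-0.956, -0.292, -0.0], [-0.292, 0.956, 0.0], [0.0, 0.0, -1.0]]
contact_force: [1.6, 0.3, 0.5]
finger_gap: 1.002
gripper_force: 0.0
```

Call:
servo_tool:
  plan: [-1,-2.65,2.85,0,0,-1,-2.65,2.85,0,0,-1,-2.65,2.85,0,0,-1,-2.65,2.85,0,0,-1,-2.65,2.85,0,0]

```text
time: 1.35
ee_pos: [365.6, -224.2, 450.6]
tcp_rot: [[-0.956, -0.292, -0.0], [-0.292, 0.956, 0.0], [-0.0, 0.0, -1.0]]
contact_force: [0.9, -0.7, -0.6]
finger_gap: 0.998
gripper_force: 0.0
```

Call:
servo_tool:
  plan: [-1,-2.65,2.85,0,0,-1,-2.65,2.85,0,0,-1,-2.65,2.85,0,0,-1,-2.65,2.85,0,0,-1,-2.65,2.85,0,0]

```text
time: 1.98
ee_pos: [450.6, -49.2, 450.6]
tcp_rot: [[-0.956, -0.293, -0.0], [-0.293, 0.956, 0.0], [0.0, 0.0, -1.0]]
contact_force: [1.4, 0.2, 0.1]
finger_gap: 0.998
gripper_force: 0.0
```

Call:
servo_tool:
  plan: [-1,-1.12,5.85,0,0,-1,-1.12,5.85,0,0,-1,-1.12,5.85,0,0,-1,-1.12,5.85,0,0,-1,-1.12,5.85,0,0]

```text
time: 2.6
ee_pos: [417.6, 247.4, 450.7]
tcp_rot: [[-0.956, -0.293, 0.0], [-0.293, 0.956, 0.0], [-0.0, 0.0, -1.0]]
contact_force: [1.3, 0.8, -0.1]
finger_gap: 1.002
gripper_force: 0.0
```

Call:
servo_tool:
  plan: [-1,0,0,0,-9.8,-1,0,0,0,-9.8,-1,0,0,0,-9.8,-1,0,0,0,-9.8,-1,0,0,0,-9.8]

```text
time: 3.22
ee_pos: [418.3, 245.6, 450.3]
tcp_rot: [[-0.401, -0.916, -0.001], [-0.916, 0.401, -0.0], [0.001, 0.0, -1.0]]
contact_force: [0.5, -0.1, -0.7]
finger_gap: 1.001
gripper_force: 0.0
```

Call:
servo_tool:
  plan: [-1,0,0,0,-9.8,-1,0,0,0,-9.8,-1,0,0,0,-9.8,-1,0,0,0,-9.8,-1,0,0,0,-9.8]

```text
time: 3.85
ee_pos: [418.3, 245.5, 450.3]
tcp_rot: [[0.428, -0.904, -0.001], [-0.904, -0.428, -0.0], [0.0, 0.001, -1.0]]
contact_force: [-1.5, -0.8, 0.4]
finger_gap: 1.0
gripper_force: 0.0
```

Call:
servo_tool:
  plan: [-1,0,0,3.5,0,-1,0,0,3.5,0,-1,0,0,3.5,0,-1,0,0,3.5,0,-1,0,0,0,0]

```text
time: 4.47
ee_pos: [417.7, 244.8, 308.5]
tcp_rot: [[0.422, -0.906, -0.004], [-0.906, -0.422, -0.004], [0.002, 0.005, -1.0]]
contact_force: [-0.1, -1.3, 0.6]
finger_gap: 1.0
gripper_force: 0.0
```

Run:
```python
from h import *
s=manip.snapshot("scene"); t=manip.snapshot("top")
cv2.imwrite("pics/s1.png",s); cv2.imwrite("pics/t1.png",t)
def crop(im,x,y,w,h,k): return cv2.resize(im[y:y+h,x:x+w],None,fx=k,fy=k,interpolation=cv2.INTER_NEAREST)
out=np.zeros((600,800,3),np.uint8)
p=[int(v) for v in proj("scene",[500,-281,60])]; print(p)
a=crop(s,215,220,100,100,4); b=crop(s,p[0]-50,p[1]-50,100,100,4); c=crop(t,220,200,80,45,5)
out[:400,:400]=a; 
out[:b.shape[0],400:400+b.shape[1]]=b; out[400:600,:400]=c[:200]
cv2.imwrite("pics/c1.png",out)
for z in(96,82,68): print(proj("scene",[418,246,z]))
print(manip.get_obs()["ee_pos"])
```

```text
[394, 200]
[257.31165776 267.48701946]
[257.76908838 270.79385851]
[258.22030219 274.05575519]
[418.75228029 245.89742187 311.42467971]
```

View pics/c1.png

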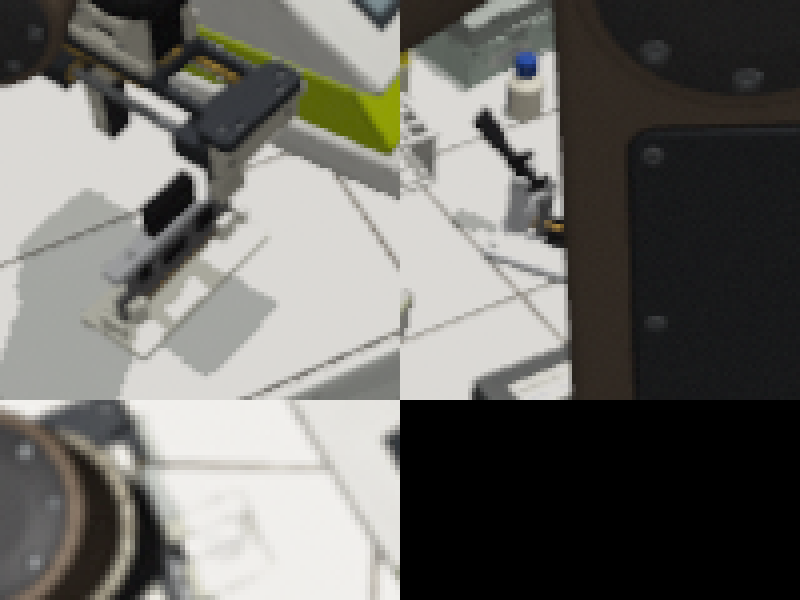

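The picture shows the open gripper above the board with a finger on each side of the grip, and the triangulated height confirms the foot at about 8 mm. The arm hides most of the cage in this view. I'll go down and grip now.

Call:
servo_tool:
  plan: [-1,0,0,2.0,0,-1,0,0,2.0,0,-1,0,0,1.2,0,-1,0,0,0.7,0,-1,0,0,0,0]

```text
time: 5.2
ee_pos: [418.6, 245.8, 251.9]
tcp_rot: [[0.423, -0.906, 0.0], [-0.906, -0.423, 0.0], [0.0, -0.0, -1.0]]
contact_force: [-0.5, -0.5, -1.0]
finger_gap: 1.0
gripper_force: 0.0
```

Call:
servo_tool:
  plan: [0,0,0,0,0,0.5,0,0,0,0,0.8,0,0,0,0,1,0,0,0,0,1,0,0,0,0]

```text
time: 5.82
ee_pos: [418.4, 245.6, 251.7]
tcp_rot: [[0.423, -0.906, 0.0], [-0.906, -0.423, 0.0], [-0.0, -0.0, -1.0]]
contact_force: [0.4, -0.5, -0.4]
finger_gap: 0.492
gripper_force: 0.0
```

Call:
servo_tool:
  plan: [1,0,0,0,0,1,0,0,0,0,1,0,0,0,0]

```text
time: 6.2
ee_pos: [418.4, 245.6, 251.7]
tcp_rot: [[0.423, -0.906, -0.0], [-0.906, -0.423, -0.0], [0.0, 0.0, -1.0]]
contact_force: [-1.6, -0.3, 0.6]
finger_gap: 0.152
gripper_force: 0.9
```

Call:
servo_tool:
  plan: [1,0,0,0,0,1,0,0,0,0,1,0,0,0,0,1,0,0,0,0,1,0,0,0,0]

```text
time: 6.82
ee_pos: [418.7, 245.9, 251.8]
tcp_rot: [[0.423, -0.906, 0.001], [-0.906, -0.423, 0.001], [-0.0, -0.001, -1.0]]
contact_force: [5.4, 2.7, -3.8]
finger_gap: 0.137
gripper_force: 29.8
```

Call:
servo_tool:
  plan: [1,0,0,-1.0,0,1,0,0,-2.0,0,1,0,0,-2.0,0,1,0,0,-3.0,0,1,0,0,-4.0,0]

```text
time: 7.45
ee_pos: [417.2, 244.5, 371.1]
tcp_rot: [[0.422, -0.907, -0.004], [-0.907, -0.422, -0.004], [0.001, 0.006, -1.0]]
contact_force: [0.2, 2.0, -1.8]
finger_gap: 0.137
gripper_force: 30.0
```

Call:
servo_tool:
  plan: [1,0,0,-4,0,1,0,0,-4,0,1,0,0,-2,0,1,0,0,-0.8,0,1,0,0,0,0]

```text
time: 8.07
ee_pos: [418.0, 245.4, 478.9]
tcp_rot: [[0.423, -0.906, -0.002], [-0.906, -0.423, -0.001], [0.0, 0.002, -1.0]]
contact_force: [-0.2, -0.5, -3.1]
finger_gap: 0.133
gripper_force: 30.0
```

Run:
```python
from h import *
np.set_printoptions(precision=2,suppress=True)
t=np.mean([cv2.imread("pics/top0.png"),cv2.imread("pics/t1.png")],0)
# connector: weighted by darkness/yellow in upsampled box
def wpts(f,box,z,thr):
    x,y,w,h=box; W=[];P=[]
    for v in range(y,y+h):
        for u in range(x,x+w):
            d=f(t[v,u])
            if d>thr: W.append(d);P.append(ray("top",u,v,z)[:2])
    return np.array(W),np.array(P)
def ax(W,P):
    c=np.average(P,axis=0,weights=W); w,V=np.linalg.eigh(np.cov(P.T,aweights=W)); return c,np.degrees(np.arctan(V[1,1]/V[0,1])),np.sqrt(w)
dk=lambda p:max(0,180-p.max()) 
ye=lambda p:max(0,p[2]-p[0]-25)
print("yel",ax(*wpts(ye,(388,198,28,32),30,0)))
W,P=wpts(lambda p:max(0,200-p.min()),(391,200,23,30),25,0)
# keep only near axis
c=np.array([500,-280]);a=np.radians(35);e=np.array([np.cos(a),np.sin(a)])
k=(np.abs((P-c)@e)<38)&(np.abs((P-c)@[-e[1],e[0]])<18); print("conn",ax(W[k],P[k]))
for n,b in("l",(384,180,9,9)),("r",(421,234,10,10)):
    W,P=wpts(lambda p:max(0,150-p.max()),b,109,0)
    q=(P-c)@e; s=q if n=="l" else -q; o=s>s.max()-13
    print(n,np.average(P[o],axis=0,weights=W[o]),s.max())
# base outline corners: gray-level mask
g=t.max(2).astype(np.uint8)
print(g[188:196,372:400:2])
```

```text
yel (array([ 499.34, -279.2 ]), np.float64(34.74036974504405), array([ 2.9 , 38.88]))
conn (array([ 498.69, -278.67]), np.float64(35.3335658807825), array([ 9.07, 23.25]))
l [ 589.69 -218.39] 115.96953035159675
r [ 408.98 -343.91] 118.66583462343993
[[240 240 235 154 193 195 224 178  33  32 172 238 232 233]
 [240 240 238 164 194 193 218 211  71  30 168 230 229 231]
 [240 241 240 178 196 193 216 234 139  33 152 233 230 233]
 [240 240 240 189 205 193 212 240 200  52 139 239 234 236]
 [240 240 240 197 220 197 202 236 222  83 106 230 238 238]
 [240 241 240 199 232 215 198 222 213 117  58 181 235 240]
 [240 240 239 199 240 233 201 193 200 135  26 121 225 241]
 [240 240 239 199 242 240 206 177 186 138  22  76 212 242]]
```

Call:
servo_tool:
  plan: [1,3.4,1,0,0,1,3.4,1,0,0,1,3.4,1,0,0,1,3.4,1,0,0,1,3.4,1,0,0]

```text
time: 8.7
ee_pos: [444.6, 69.2, 478.0]
tcp_rot: [[0.423, -0.906, -0.003], [-0.906, -0.423, -0.001], [-0.0, 0.003, -1.0]]
contact_force: [0.5, -0.4, -2.1]
finger_gap: 0.134
gripper_force: 30.0
```

Call:
servo_tool:
  plan: [1,3.4,1,0,0,1,3.4,1,0,0,1,3.4,1,0,0,1,3.4,1,0,0,1,3.4,1,0,0]

```text
time: 9.32
ee_pos: [471.1, -105.9, 477.9]
tcp_rot: [[0.423, -0.906, -0.003], [-0.906, -0.423, 0.0], [-0.002, 0.003, -1.0]]
contact_force: [0.3, 0.5, -2.5]
finger_gap: 0.134
gripper_force: 30.0
```

Call:
servo_tool:
  plan: [1,3.4,1,0,0,1,3.4,1,0,0,1,3.4,1,0,0,1,3.4,1,0,0,1,3.4,1,0,0]

```text
time: 9.95
ee_pos: [497.9, -281.0, 477.6]
tcp_rot: [[0.423, -0.906, -0.003], [-0.906, -0.423, 0.001], [-0.003, 0.002, -1.0]]
contact_force: [0.1, 0.8, -1.7]
finger_gap: 0.135
gripper_force: 30.0
```

Call:
servo_tool:
  plan: [1,0,0,0,8,1,0,0,0,8,1,0,0,0,8,1,0,0,0,8,1,0,0,0,8]

```text
time: 10.58
ee_pos: [497.8, -279.8, 477.5]
tcp_rot: [[-0.263, -0.965, -0.004], [-0.965, 0.263, 0.001], [-0.0, 0.004, -1.0]]
contact_force: [-0.5, 0.8, -2.8]
finger_gap: 0.13
gripper_force: 30.0
```

Call:
servo_tool:
  plan: [1,0,0,0,8,1,0,0,0,8,1,0,0,0,8,1,0,0,0,8,1,0,0,0,8.2]

```text
time: 11.2
ee_pos: [497.8, -279.7, 477.5]
tcp_rot: [[-0.824, -0.567, -0.004], [-0.567, 0.824, 0.001], [0.002, 0.003, -1.0]]
contact_force: [0.4, -0.4, -2.8]
finger_gap: 0.134
gripper_force: 30.0
```

Call:
servo_tool:
  plan: [1,0,0,3.5,0,1,0,0,3.5,0,1,0,0,3.5,0,1,0,0,2,0,1,0,0,0,0]

```text
time: 11.82
ee_pos: [497.1, -279.6, 351.5]
tcp_rot: [[-0.821, -0.57, -0.006], [-0.57, 0.821, 0.002], [0.004, 0.005, -1.0]]
contact_force: [0.7, -0.0, -2.6]
finger_gap: 0.136
gripper_force: 30.0
```

Run:
```python
from h import *
s=manip.snapshot("scene"); t=manip.snapshot("top")
cv2.imwrite("pics/s2.png",s); cv2.imwrite("pics/t2.png",t)
def crop(im,x,y,w,h,k): return cv2.resize(im[y:y+h,x:x+w],None,fx=k,fy=k,interpolation=cv2.INTER_NEAREST)
p=[int(v) for v in proj("scene",[500,-281,80])]
out=np.zeros((600,800,3),np.uint8)
out[:400,:400]=crop(s,p[0]-50,p[1]-50,100,100,4); out[:400,400:]=crop(t,355,165,100,100,4)
cv2.imwrite("pics/c2.png",out); print(p,manip.get_obs()["ee_pos"])
```

```text
[395, 196] [ 498.1061821  -280.00730295  354.42569474]
```

View pics/c2.png

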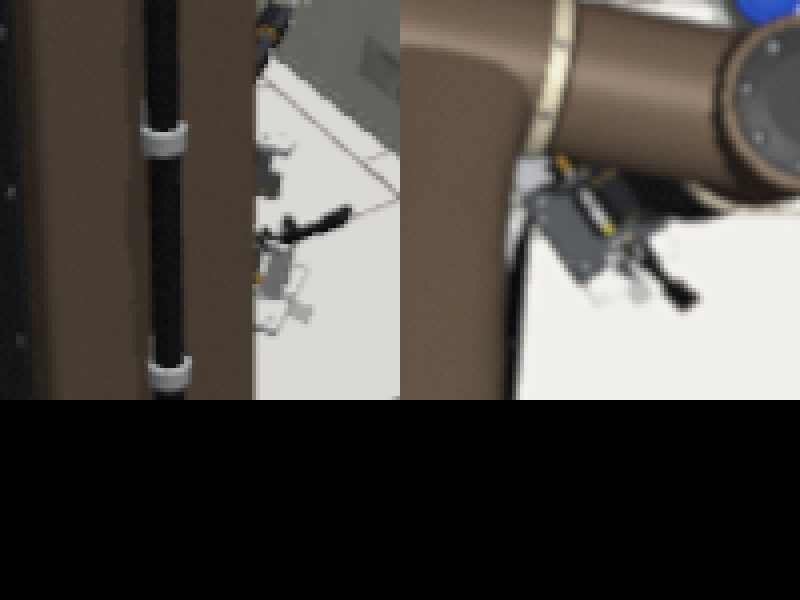

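The scene view shows only lever_r, with its bead near pixel (434,199). The top view shows the gripper over the cage and the rest is hidden. The last part will have to be done by feel.

Call:
servo_tool:
  plan: [1,-0.12,-0.08,2,0,1,0,0,1.5,0,1,0,0,1.0,0,1,0,0,0.3,0,1,0,0,0,0]

```text
time: 12.55
ee_pos: [499.7, -280.1, 306.9]
tcp_rot: [[-0.821, -0.571, 0.0], [-0.571, 0.821, -0.0], [-0.0, -0.0, -1.0]]
contact_force: [0.1, -1.2, -3.2]
finger_gap: 0.132
gripper_force: 30.0
```

```bash
cat > st.py <<'E'
from h import *
np.set_printoptions(precision=2,suppress=True)
o=manip.get_obs(); R=o["tcp_rot"]; foot=o["ee_pos"]+R[:,2]*244
c=np.array([499.3,-280]);a=np.radians(34.8);e=np.array([np.cos(a),np.sin(a)]);n=np.array([-e[1],e[0]])
d=foot[:2]-c
print("foot",foot,"along",d@e,"across",d@n,"F tool",R.T@o["contact_force"],"M tool",R.T@o["moment"],"gap",o["finger_gap"]*88,"zax",R[:,2])
E
python3 st.py
```

```text
foot [ 499.8  -280.12   62.88] along 0.3376748896951812 across -0.3817616764733348 F tool [ 0.61 -0.99  3.15] M tool [ 0.3   0.02 -0.04] gap 11.617783227926001 zax [ 0. -0. -1.]
```

Call:
servo_tool:
  plan: [1,0,0,0.25,0,1,0,0,0.25,0,1,0,0,0.25,0,1,0,0,0.2,0]

```text
time: 13.05
ee_pos: [499.7, -280.0, 297.2]
tcp_rot: [[-0.821, -0.571, 0.0], [-0.571, 0.821, -0.0], [-0.0, -0.001, -1.0]]
contact_force: [0.4, -0.6, -1.5]
finger_gap: 0.132
gripper_force: 30.0
```

```bash
python3 st.py
```

```text
foot [ 499.8  -280.1    53.21] along 0.3517331933219896 across -0.3660619223075299 F tool [ 0.04 -0.75  1.48] M tool [ 0.72  0.03 -0.  ] gap 11.632205838723477 zax [ 0. -0. -1.]
```

Call:
servo_tool:
  plan: [1,0,-0.05,0.2,0,1,0,0,0.2,0,1,0,0,0,0]

```text
time: 13.42
ee_pos: [499.8, -280.4, 293.0]
tcp_rot: [[-0.821, -0.571, -0.0], [-0.571, 0.821, -0.0], [0.0, 0.0, -1.0]]
contact_force: [0.2, -1.4, -3.7]
finger_gap: 0.136
gripper_force: 30.0
```

```bash
python3 st.py;python3 st.py
```

```text
foot [ 499.83 -280.39   49.02] along 0.21038694311307313 across -0.6194321856322962 F tool [ 0.62 -1.26  3.68] M tool [ 0.68  0.02 -0.03] gap 11.990299213790207 zax [-0. -0. -1.]
foot [ 499.83 -280.39   49.02] along 0.21038694311307313 across -0.6194321856322962 F tool [ 0.62 -1.26  3.68] M tool [ 0.68  0.02 -0.03] gap 11.990299213790207 zax [-0. -0. -1.]
```

Call:
servo_tool:
  plan: [1,0,-0.05,0.2,0,1,0,-0.05,0.2,0,1,0,0,0,0]

```text
time: 13.8
ee_pos: [500.6, -281.3, 289.1]
tcp_rot: [[-0.821, -0.571, 0.0], [-0.571, 0.821, -0.0], [-0.0, -0.0, -1.0]]
contact_force: [1.7, -2.0, -2.2]
finger_gap: 0.139
gripper_force: 30.0
```

```bash
python3 st.py
```

```text
foot [ 500.68 -281.3    45.07] along 0.39345344781500713 across -1.8606104260019434 F tool [-0.23 -2.61  2.17] M tool [ 1.01 -0.18 -0.02] gap 12.220550482270909 zax [ 0. -0. -1.]
```

Call:
servo_tool:
  plan: [1,0,-0.1,0,0,1,0,-0.05,0.15,0,1,0,0,0.15,0,1,0,0,0,0]

```text
time: 14.3
ee_pos: [501.0, -282.3, 285.8]
tcp_rot: [[-0.821, -0.571, -0.001], [-0.571, 0.821, 0.0], [0.001, 0.001, -1.0]]
contact_force: [0.3, -0.3, -2.8]
finger_gap: 0.135
gripper_force: 30.0
```

```bash
python3 st.py
```

```text
foot [ 500.77 -282.27   41.78] along -0.0886256155013676 across -2.699946554673466 F tool [-0.04 -0.39  2.83] M tool [-0.01  0.06 -0.01] gap 11.87288270175715 zax [-0.  0. -1.]
```

Call:
servo_tool:
  plan: [1,0,0,0.2,0,1,0,0,0.2,0,1,0,0,0.2,0,1,0,0,0,0]

```text
time: 14.8
ee_pos: [501.1, -282.4, 279.9]
tcp_rot: [[-0.821, -0.571, -0.0], [-0.571, 0.821, 0.0], [0.0, 0.0, -1.0]]
contact_force: [0.1, -0.9, -2.3]
finger_gap: 0.133
gripper_force: 30.0
```

```bash
python3 st.py
```

```text
foot [ 501.04 -282.33   35.91] along 0.10243753038173287 across -2.906224169536662 F tool [ 0.41 -0.79  2.3 ] M tool [-0.06 -0.04 -0.05] gap 11.688013747478083 zax [-0.  0. -1.]
```

Call:
servo_tool:
  plan: [1,0,0,0.2,0,1,0,0,0.2,0,1,0,0,0.2,0,1,0,0,0.2,0,1,0,0,0,0]

```text
time: 15.42
ee_pos: [501.2, -282.4, 271.9]
tcp_rot: [[-0.821, -0.571, -0.0], [-0.571, 0.821, 0.0], [0.0, 0.0, -1.0]]
contact_force: [0.5, -0.1, -2.5]
finger_gap: 0.134
gripper_force: 30.0
```

```bash
python3 st.py
```

```text
foot [ 501.06 -282.37   27.94] along 0.09446240389074778 across -2.948522745237281 F tool [-0.33 -0.32  2.51] M tool [-0.01  0.   -0.04] gap 11.823748457048726 zax [-0.  0. -1.]
```

Call:
servo_tool:
  plan: [1,0,0,0.2,0,1,0,0,0.2,0,1,0,0,0.15,0,1,0,0,0.1,0,1,0,0,0,0]

```text
time: 16.05
ee_pos: [501.2, -282.4, 265.6]
tcp_rot: [[-0.821, -0.571, -0.0], [-0.571, 0.821, 0.0], [0.0, 0.0, -1.0]]
contact_force: [0.2, 0.5, -3.4]
finger_gap: 0.136
gripper_force: 30.0
```

```bash
python3 st.py
```

```text
foot [ 501.17 -282.4    21.58] along 0.16534145641760767 across -3.032453179456478 F tool [-0.43  0.33  3.36] M tool [-0.04  0.02 -0.01] gap 11.980749844973179 zax [-0.  0. -1.]
```

Call:
servo_tool:
  plan: [1,0,0,0.1,0,1,0,0,0.1,0,1,0,0,0,0]

```text
time: 16.42
ee_pos: [501.2, -282.4, 263.6]
tcp_rot: [[-0.821, -0.571, -0.0], [-0.571, 0.821, 0.0], [0.0, 0.0, -1.0]]
contact_force: [0.7, 0.5, -2.8]
finger_gap: 0.132
gripper_force: 30.0
```

```bash
python3 st.py
```

```text
foot [ 501.14 -282.37   19.55] along 0.15613239348900998 across -2.991267122262723 F tool [-0.83  0.01  2.85] M tool [-0.05  0.05  0.01] gap 11.613266198649809 zax [-0.  0. -1.]
```

Call:
servo_tool:
  plan: [1,0,0,0.1,0,1,0,0,0,0]

```text
time: 16.68
ee_pos: [501.3, -282.5, 262.9]
tcp_rot: [[-0.821, -0.571, 0.0], [-0.571, 0.821, -0.0], [-0.0, -0.0, -1.0]]
contact_force: [-1.1, -0.5, -1.1]
finger_gap: 0.136
gripper_force: 30.0
```

```bash
python3 st.py
```

```text
foot [ 501.4  -282.56   18.91] along 0.26360859342478604 across -3.3038105169522773 F tool [1.14 0.23 1.09] M tool [-0.02  0.22 -0.01] gap 11.95519222393633 zax [ 0. -0. -1.]
```

Vertical load is starting to transfer at foot z ≈ 18.9 mm, so the board is touching the contact blocks. I'll settle it a little lower and release.

Call:
servo_tool:
  plan: [1,0,0,0.05,0,1,0,0,0,0]

```text
time: 16.92
ee_pos: [501.4, -282.5, 262.9]
tcp_rot: [[-0.821, -0.571, 0.001], [-0.571, 0.821, -0.0], [-0.0, -0.001, -1.0]]
contact_force: [-1.4, 1.4, 5.9]
finger_gap: 0.132
gripper_force: 30.0
```

Call:
servo_tool:
  plan: [0.5,0,0,0,0,0.2,0,0,0,0,0,0,0,0,0,0,0,0,0,0,0,0,0,0,0]

```text
time: 17.55
ee_pos: [501.2, -282.4, 262.1]
tcp_rot: [[-0.821, -0.571, -0.0], [-0.571, 0.821, 0.0], [0.0, 0.0, -1.0]]
contact_force: [-0.2, -0.9, 0.4]
finger_gap: 0.498
gripper_force: 0.0
```

```bash
python3 st.py
```

```text
foot [ 501.22 -282.38   18.09] along 0.21827075220533065 across -3.052051972347508 F tool [ 0.65 -0.63 -0.41] M tool [-0.02 -0.04  0.  ] gap 43.82212373402623 zax [-0.  0. -1.]
```

Call:
servo_tool:
  plan: [0,0,0,-0.5,0,0,0,0,-1.5,0,0,0,0,-2.5,0,0,0,0,-2.6,0,0.5,0,0,0,0]

```text
time: 18.18
ee_pos: [501.9, -282.7, 336.6]
tcp_rot: [[-0.821, -0.571, 0.005], [-0.571, 0.821, -0.002], [-0.003, -0.004, -1.0]]
contact_force: [0.1, -0.6, -0.2]
finger_gap: 0.437
gripper_force: 0.0
```

Call:
servo_tool:
  plan: [1,-3,0,0,0,1,-3.5,0,0,0,1,-3.5,0,0,0,1,-3,0,0,0,1,-1.5,0,0,0]

```text
time: 18.8
ee_pos: [621.2, -198.7, 332.9]
tcp_rot: [[-0.821, -0.572, -0.0], [-0.572, 0.821, 0.0], [0.0, 0.0, -1.0]]
contact_force: [-0.5, 0.1, 0.4]
finger_gap: 0.007
gripper_force: 0.0
```

Call:
servo_tool:
  plan: [1,0,0,1.5,0,1,0,0,2,0,1,0,0,1.9,0,1,0,0,0,0,1,0,0,0,0]

```text
time: 19.42
ee_pos: [620.0, -200.1, 279.5]
tcp_rot: [[-0.821, -0.57, 0.0], [-0.57, 0.821, -0.0], [0.0, -0.0, -1.0]]
contact_force: [-0.1, -1.0, 0.2]
finger_gap: 0.005
gripper_force: 0.0
```

```bash
cat > lv.py <<'E'
from h import *
np.set_printoptions(precision=2,suppress=True)
o=manip.get_obs(); R=o["tcp_rot"]; tip=o["ee_pos"]+R[:,2]*178
c=np.array([501.2,-282.5]);a=np.radians(34.8);e=np.array([np.cos(a),np.sin(a)]);n=np.array([-e[1],e[0]])
d=tip[:2]-c; y=abs(d@e)
F=o["contact_force"]
print("tip along",d@e,"across",d@n,"z",tip[2],"F along",F[:2]@e,"across",F[:2]@n,"up",F[2],"theta",np.arcsin(np.clip((y-14.5-72)/62,-1,1)),"gap",o["finger_gap"]*88,"t",o["time"])
E
python3 lv.py
python3 - <<'E'
from h import *
s=manip.snapshot("scene"); t=manip.snapshot("top")
cv2.imwrite("pics/s3.png",s); cv2.imwrite("pics/t3.png",t)
def crop(im,x,y,w,h,k): return cv2.resize(im[y:y+h,x:x+w],None,fx=k,fy=k,interpolation=cv2.INTER_NEAREST)
out=np.zeros((400,800,3),np.uint8)
out[:,:400]=crop(s,345,130,100,100,4); out[:,400:]=crop(t,355,160,100,100,4)
cv2.imwrite("pics/c3.png",out)
E
```

```text
tip along 144.56614935662165 across -0.1865635584715477 z 101.52351956527627 F along -0.6062369420799231 across -0.7515934696792793 up 0.15413824815681829 theta 1.2126573584096854 gap 0.4407384593702439 t 19.425
```

View pics/c3.png

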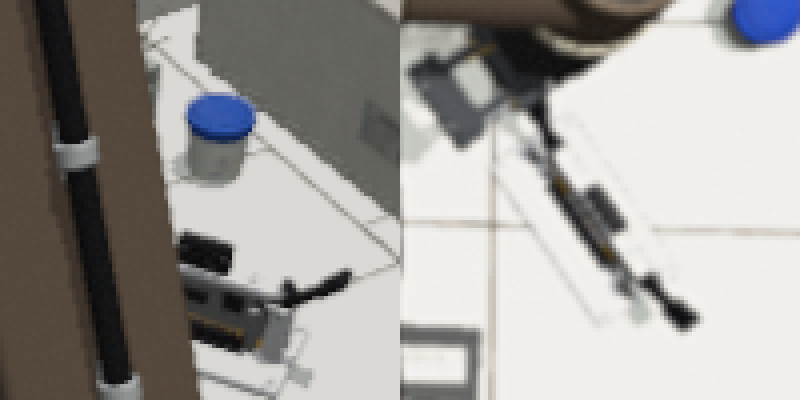

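The board stands upright in the cage, with its grip at about (406,212) in the top view. Both levers are still open, and the closed fingers are just outside lever_l's bead. I'll ease in until they touch.

Call:
servo_tool:
  plan: [1,0.4,0,0,0,1,0.4,0,0,0,1,0.3,0,0,0,1,0.1,0,0,0,1,0.1,0,0,0]

```text
time: 20.15
ee_pos: [609.6, -207.1, 279.2]
tcp_rot: [[-0.821, -0.571, 0.0], [-0.571, 0.821, -0.0], [-0.0, -0.0, -1.0]]
contact_force: [0.7, 0.3, 0.1]
finger_gap: 0.006
gripper_force: 0.0
```

```bash
python3 lv.py
```

```text
tip along 132.00909125970415 across 0.05519977695217193 z 101.18283896587903 F along 0.7257418154301256 across -0.1771093956730474 up 0.07120323905061762 theta 0.8242189936321619 gap 0.5426071550319496 t 20.15
```

Call:
servo_tool:
  plan: [1,0.1,0,0,0,1,0.1,0,0,0,1,0.1,0,0,0]

```text
time: 20.52
ee_pos: [607.6, -208.5, 279.3]
tcp_rot: [[-0.821, -0.571, 0.001], [-0.571, 0.821, 0.0], [-0.001, -0.0, -1.0]]
contact_force: [3.3, 3.3, 1.0]
finger_gap: 0.0
gripper_force: 1.9
```

```bash
python3 lv.py
```

```text
tip along 129.83767684514956 across -0.0027271857375623654 z 101.28088476152186 F along 4.561493031697321 across 0.8448391719048582 up 1.02097099625555 theta 0.7739908872412832 gap 0.014186914794267709 t 20.525
```

Call:
servo_tool:
  plan: [1,0.28,0,-0.24,0,1,0.28,0,-0.24,0,1,0.34,0,-0.22,0]

```text
time: 20.9
ee_pos: [599.9, -213.9, 286.8]
tcp_rot: [[-0.821, -0.571, 0.001], [-0.571, 0.821, 0.0], [-0.001, -0.001, -1.0]]
contact_force: [2.9, 3.6, 3.1]
finger_gap: 0.006
gripper_force: 2.3
```

```bash
python3 lv.py
```

```text
tip along 120.40527522115744 across -0.07338052481179602 z 108.75905141333433 F along 4.435155950949922 across 1.2531702537282017 up 3.0651022568421262 theta 0.5786082717842113 gap 0.49766732838541916 t 20.9
```

Call:
servo_tool:
  plan: [1,0.34,0,-0.22,0,1,0.39,0,-0.19,0,1,0.39,0,-0.19,0]

```text
time: 21.28
ee_pos: [590.5, -220.5, 292.6]
tcp_rot: [[-0.821, -0.571, 0.001], [-0.571, 0.821, -0.0], [-0.0, -0.001, -1.0]]
contact_force: [3.7, 3.4, 3.5]
finger_gap: 0.008
gripper_force: 2.0
```

```bash
python3 lv.py
```

```text
tip along 108.73701178833795 across -0.15975081075590936 z 114.60011554395615 F along 4.950394028996024 across 0.7149704775066641 up 3.471217651552261 theta 0.3668335760665774 gap 0.6677709139380277 t 21.275
```

Call:
servo_tool:
  plan: [1,0.24,0,-0.09,0,1,0.24,0,-0.08,0,1,0.24,0,-0.065,0]

```text
time: 21.65
ee_pos: [585.2, -224.2, 294.7]
tcp_rot: [[-0.821, -0.571, 0.002], [-0.571, 0.821, 0.0], [-0.002, -0.001, -1.0]]
contact_force: [6.5, 5.3, 3.0]
finger_gap: 0.005
gripper_force: 3.9
```

```bash
python3 lv.py
```

```text
tip along 102.60658692321404 across -0.26014054364853223 z 116.72184381231915 F along 8.332749424259294 across 0.6773828264180421 up 3.0175394272293867 theta 0.26279816449250376 gap 0.4748656209583576 t 21.65
```

Call:
servo_tool:
  plan: [1,0.2,0,-0.05,0,1,0.2,0,-0.045,0,1,0.2,0,-0.04,0]

```text
time: 22.02
ee_pos: [580.5, -227.5, 296.1]
tcp_rot: [[-0.821, -0.571, 0.002], [-0.571, 0.821, 0.0], [-0.002, -0.001, -1.0]]
contact_force: [6.3, 5.8, 2.9]
finger_gap: 0.007
gripper_force: 4.2
```

```bash
python3 lv.py
```

```text
tip along 96.9241459659687 across -0.2777877967444624 z 118.12067712525797 F along 8.516205270721608 across 1.1732067450118966 up 2.9188725099565773 theta 0.16893376340102234 gap 0.6249293764253416 t 22.025
```

Call:
servo_tool:
  plan: [1,0.2,0,-0.03,0,1,0.2,0,-0.02,0,1,0.15,0,-0.02,0]

```text
time: 22.4
ee_pos: [576.1, -230.6, 297.0]
tcp_rot: [[-0.821, -0.571, 0.003], [-0.571, 0.821, 0.0], [-0.002, -0.001, -1.0]]
contact_force: [5.9, 5.1, 2.9]
finger_gap: 0.005
gripper_force: 4.3
```

```bash
python3 lv.py
```

```text
tip along 91.5648826229117 across -0.31162962800282656 z 118.95528289636982 F along 7.778680391191223 across 0.7863562147543499 up 2.9038895704951067 theta 0.08178279106804388 gap 0.4297786216995187 t 22.4
```

Call:
servo_tool:
  plan: [1,0.12,0,-0.01,0,1,0.12,0,-0.01,0,1,0,0,0,0]

```text
time: 22.78
ee_pos: [574.2, -231.9, 297.2]
tcp_rot: [[-0.821, -0.571, 0.003], [-0.571, 0.821, 0.0], [-0.003, -0.001, -1.0]]
contact_force: [6.7, 6.4, 3.5]
finger_gap: 0.005
gripper_force: 4.5
```

```bash
python3 lv.py
```

```text
tip along 89.35030119862742 across -0.34472268068196144 z 119.17668676384798 F along 9.193061544224275 across 1.4413772141770518 up 3.524225705638613 theta 0.04598880909324409 gap 0.4232122906644413 t 22.775
```

Call:
servo_tool:
  plan: [1,0.1,0,0,0,1,0.05,0,0,0,1,0,0,0,0]

```text
time: 23.15
ee_pos: [573.7, -232.1, 297.3]
tcp_rot: [[-0.821, -0.571, 0.005], [-0.571, 0.821, 0.001], [-0.005, -0.002, -1.0]]
contact_force: [9.3, 9.4, 2.9]
finger_gap: 0.005
gripper_force: 6.5
```

```bash
python3 lv.py
```

```text
tip along 89.13089562803066 across -0.397376372859334 z 119.25324607319806 F along 13.011484237103918 across 2.4244474632806483 up 2.880205848459282 theta 0.04244654535922752 gap 0.3982988953831902 t 23.15
```

Call:
servo_tool:
  plan: [1,0.07,0,0,0,1,0,0,0,0]

```text
time: 23.4
ee_pos: [573.5, -232.3, 297.3]
tcp_rot: [[-0.821, -0.571, 0.006], [-0.571, 0.821, 0.001], [-0.006, -0.002, -1.0]]
contact_force: [11.5, 10.8, 2.0]
finger_gap: 0.007
gripper_force: 7.4
```

```bash
python3 lv.py
```

```text
tip along 88.9628310848241 across -0.40436240194213013 z 119.26161742200881 F along 15.618874183025492 across 2.351522118482918 up 1.9749326809816394 theta 0.039733536100490276 gap 0.5827475701418587 t 23.4
```

Lever_l is on its hard stop: the force climbs while the tip barely moves. I'll back off, go over the top and approach lever_r from outside.

Call:
servo_tool:
  plan: [1,-0.7,0,0,0,1,-1,0,0,0,1,-1,0,0,0,1,0,0,-2.2,0,1,0,0,-2.3,0]

```text
time: 24.02
ee_pos: [593.7, -218.1, 341.5]
tcp_rot: [[-0.821, -0.571, -0.002], [-0.571, 0.821, -0.0], [0.002, 0.001, -1.0]]
contact_force: [-0.2, -0.4, -0.1]
finger_gap: 0.004
gripper_force: 0.0
```

Call:
servo_tool:
  plan: [1,5,0,0,0,1,5.5,0,0,0,1,5.7,0,0,0,1,5.5,0,0,0,1,4,0,0,0]

```text
time: 24.65
ee_pos: [380.7, -365.8, 341.7]
tcp_rot: [[-0.822, -0.57, -0.001], [-0.57, 0.822, 0.0], [0.001, 0.001, -1.0]]
contact_force: [0.4, -0.2, 0.8]
finger_gap: 0.004
gripper_force: 0.0
```

Call:
servo_tool:
  plan: [1,0,0,0,0,1,0,0,2.2,0,1,0,0,2.2,0,1,0,0,1.85,0,1,0,0,0,0]

```text
time: 25.28
ee_pos: [382.7, -364.4, 277.9]
tcp_rot: [[-0.821, -0.571, -0.003], [-0.571, 0.821, 0.001], [0.002, 0.003, -1.0]]
contact_force: [-0.3, -0.1, 0.3]
finger_gap: 0.004
gripper_force: 0.0
```

```bash
python3 lv.py
```

```text
tip along -144.38868045669417 across 0.9056558904439669 z 99.8790187802374 F along -0.2963787082693077 across 0.10964108145747538 up 0.27926766998062924 theta 1.2045785790487278 gap 0.38165764537461794 t 25.275
```

Lever_r is pushed inward with −x in the tool frame.

Call:
servo_tool:
  plan: [1,-0.4,0,0,0,1,-0.4,0,0,0,1,-0.15,0,0,0,1,-0.1,0,0,0,1,-0.1,0,0,0]

```text
time: 25.9
ee_pos: [392.0, -358.3, 279.4]
tcp_rot: [[-0.821, -0.571, 0.0], [-0.571, 0.821, -0.0], [-0.0, -0.0, -1.0]]
contact_force: [-0.5, -0.5, -0.9]
finger_gap: 0.005
gripper_force: 0.0
```

```bash
python3 lv.py
```

```text
tip along -132.86227482385615 across 0.04737602107623928 z 101.40735570575205 F along -0.7351258155630565 across -0.14580926082350704 up -0.8571069242232335 theta 0.8447100414755832 gap 0.44232374771599037 t 25.9
```

Call:
servo_tool:
  plan: [1,-0.1,0,0,0,1,-0.1,0,0,0,1,-0.1,0,0,0]

```text
time: 26.28
ee_pos: [394.4, -356.6, 279.2]
tcp_rot: [[-0.821, -0.571, -0.0], [-0.571, 0.821, 0.0], [0.0, 0.0, -1.0]]
contact_force: [-2.3, -2.1, 0.3]
finger_gap: 0.004
gripper_force: 1.7
```

```bash
python3 lv.py
```

```text
tip along -130.03663199800664 across 0.13049334556815495 z 101.2247537940022 F along -3.0936304868572906 across -0.40557561126680963 up 0.31984444526789285 theta 0.7784880385710903 gap 0.3902542991298709 t 26.275
```

Call:
servo_tool:
  plan: [1,-0.28,0,-0.24,0,1,-0.28,0,-0.24,0,1,-0.34,0,-0.22,0]

```text
time: 26.65
ee_pos: [401.5, -351.7, 286.8]
tcp_rot: [[-0.821, -0.571, -0.001], [-0.571, 0.821, -0.001], [0.001, 0.0, -1.0]]
contact_force: [-6.6, -3.9, 5.4]
finger_gap: 0.006
gripper_force: 3.6
```

```bash
python3 lv.py
```

```text
tip along -121.5988200193175 across 0.12881401094794143 z 108.78762032516488 F along -7.68880247997105 across 0.578611864263376 up 5.3941739778928985 theta 0.6017791809150709 gap 0.5196312783307601 t 26.65
```

Call:
servo_tool:
  plan: [1,-0.3,0,-0.24,0,1,-0.37,0,-0.22,0,1,-0.38,0,-0.2,0]

```text
time: 27.02
ee_pos: [410.2, -345.6, 293.6]
tcp_rot: [[-0.821, -0.571, -0.001], [-0.571, 0.821, -0.001], [0.001, -0.0, -1.0]]
contact_force: [-5.4, -3.3, 5.7]
finger_gap: 0.002
gripper_force: 2.8
```

```bash
python3 lv.py
```

```text
tip along -110.9113411055688 across 0.059817599188683346 z 115.5957592124297 F along -6.334533435045185 across 0.36896044705338493 up 5.669350664225851 theta 0.40468726775796393 gap 0.20350439637994971 t 27.025
```

Call:
servo_tool:
  plan: [1,-0.26,0,-0.11,0,1,-0.26,0,-0.1,0,1,-0.24,0,-0.08,0]

```text
time: 27.4
ee_pos: [416.1, -341.5, 296.6]
tcp_rot: [[-0.821, -0.571, -0.002], [-0.571, 0.821, -0.001], [0.002, 0.0, -1.0]]
contact_force: [-7.5, -4.4, 5.8]
finger_gap: 0.008
gripper_force: 4.6
```

```bash
python3 lv.py
```

```text
tip along -103.911927154047 across 0.115061270960922 z 118.61472536985372 F along -8.66542692069443 across 0.695087815709873 up 5.841289248879834 theta 0.2846666523701963 gap 0.6950199659723852 t 27.4
```

Call:
servo_tool:
  plan: [1,-0.22,0,-0.05,0,1,-0.2,0,-0.045,0,1,-0.2,0,-0.04,0]

```text
time: 27.78
ee_pos: [421.1, -338.1, 298.1]
tcp_rot: [[-0.821, -0.571, -0.002], [-0.571, 0.821, -0.001], [0.002, 0.0, -1.0]]
contact_force: [-8.2, -4.6, 8.6]
finger_gap: 0.002
gripper_force: 5.0
```

```bash
python3 lv.py
```

```text
tip along -97.89199133916792 across 0.0833230044243436 z 120.06207132935054 F along -9.361960559339341 across 0.8773824814663378 up 8.620659851910947 theta 0.18479171208081469 gap 0.1840793319169328 t 27.775
```

Call:
servo_tool:
  plan: [1,0,0,-0.12,0,1,-0.18,0,-0.05,0,1,-0.18,0,-0.04,0]

```text
time: 28.15
ee_pos: [424.1, -335.9, 299.2]
tcp_rot: [[-0.821, -0.571, -0.002], [-0.571, 0.821, -0.0], [0.002, 0.001, -1.0]]
contact_force: [-4.9, -6.1, 0.2]
finger_gap: 0.01
gripper_force: 3.6
```

```bash
python3 lv.py
```

```text
tip along -94.06244366878559 across 0.3058999882003661 z 121.2444687589315 F along -7.483472761885043 across -2.2630560710619183 up 0.1529893897793762 theta 0.12227939550834313 gap 0.8534106741765217 t 28.15
```

Relieved. I'll carry on towards the stop.

Call:
servo_tool:
  plan: [1,-0.18,0,-0.03,0,1,-0.15,0,-0.02,0,1,-0.1,0,-0.01,0]

```text
time: 28.52
ee_pos: [427.6, -333.4, 299.9]
tcp_rot: [[-0.821, -0.571, -0.002], [-0.571, 0.821, -0.0], [0.002, 0.001, -1.0]]
contact_force: [-4.7, -5.8, 2.4]
finger_gap: 0.004
gripper_force: 3.7
```

```bash
python3 lv.py
```

```text
tip along -89.79952138934333 across 0.3091051928876567 z 121.90254849723758 F along -7.1294621625588475 across -2.0748841547333865 up 2.3920820033036945 theta 0.053243239392805584 gap 0.3231399059351531 t 28.525
```

Call:
servo_tool:
  plan: [1,-0.1,0,0,0,1,-0.1,0,0,0,1,0,0,0,0]

```text
time: 28.9
ee_pos: [429.3, -332.3, 300.1]
tcp_rot: [[-0.821, -0.571, -0.002], [-0.571, 0.821, -0.0], [0.002, 0.001, -1.0]]
contact_force: [-4.8, -4.0, 2.2]
finger_gap: 0.004
gripper_force: 3.7
```

```bash
python3 lv.py
```

```text
tip along -87.7122275713514 across 0.23755804992052987 z 122.11259458553883 F along -6.198270268178778 across -0.5481234039522582 up 2.1595744310488487 theta 0.01955330355318913 gap 0.3808365749599616 t 28.9
```

Call:
servo_tool:
  plan: [1,-0.1,0,0,0,1,-0.08,0,0,0,1,0,0,0,0]

```text
time: 29.28
ee_pos: [430.7, -331.3, 300.2]
tcp_rot: [[-0.821, -0.571, -0.002], [-0.571, 0.821, -0.001], [0.002, 0.0, -1.0]]
contact_force: [-5.8, -5.9, 4.5]
finger_gap: 0.005
gripper_force: 4.1
```

```bash
python3 lv.py
```

```text
tip along -86.03291453661933 across 0.22301459628592113 z 122.23540754818362 F along -8.15453750694584 across -1.5160885015723107 up 4.4507094411740376 theta -0.007533707770735835 gap 0.44250049691393706 t 29.275
```

Call:
servo_tool:
  plan: [1,-0.1,0,0,0,1,-0.05,0,0,0,1,0,0,0,0]

```text
time: 29.65
ee_pos: [431.4, -330.8, 300.2]
tcp_rot: [[-0.821, -0.571, -0.003], [-0.571, 0.821, -0.001], [0.003, 0.001, -1.0]]
contact_force: [-8.8, -8.7, 4.4]
finger_gap: 0.001
gripper_force: 6.2
```

```bash
python3 lv.py
```

```text
tip along -85.50855375870084 across 0.340306592935562 z 122.22260108174356 F along -12.198377999479646 across -2.077483443792909 up 4.391944640721676 theta -0.015991750010547787 gap 0.08337218339814839 t 29.65
```

Call:
servo_tool:
  plan: [1,-0.08,0,0,0,1,0,0,0,0]

```text
time: 29.9
ee_pos: [431.7, -330.6, 300.2]
tcp_rot: [[-0.821, -0.571, -0.004], [-0.571, 0.821, -0.001], [0.004, 0.001, -1.0]]
contact_force: [-10.1, -12.0, 4.5]
finger_gap: 0.005
gripper_force: 7.4
```

```bash
python3 lv.py
```

```text
tip along -85.31508166648672 across 0.3599571447781571 z 122.2510978995586 F along -15.125493694248917 across -4.1398693340973285 up 4.510946094438793 theta -0.019112749642138775 gap 0.43582816255742474 t 29.9
```

Lever_r is on its hard stop too. I'll retreat and look.

Call:
servo_tool:
  plan: [1,0.7,0,0,0,1,1.2,0,0,0,1,1.5,0,0,0,1,1.5,0,-2,0,1,0,0,-5,0]

```text
time: 30.52
ee_pos: [391.3, -357.8, 368.4]
tcp_rot: [[-0.822, -0.57, -0.005], [-0.57, 0.822, 0.003], [0.002, 0.005, -1.0]]
contact_force: [0.9, -1.0, 1.1]
finger_gap: 0.002
gripper_force: 0.0
```

Call:
servo_tool:
  plan: [1,2,-3,-4,0,1,3,-4,-3,0,1,3,-4,0,0,1,0,0,0,0,1,0,0,0,0]

```text
time: 31.15
ee_pos: [389.5, -493.8, 439.2]
tcp_rot: [[-0.822, -0.57, -0.001], [-0.57, 0.822, 0.001], [0.0, 0.001, -1.0]]
contact_force: [-0.0, 0.7, -0.2]
finger_gap: 0.007
gripper_force: 0.0
```

Run:
```python
from h import *
s=manip.snapshot("scene"); t=manip.snapshot("top")
cv2.imwrite("pics/s4.png",s); cv2.imwrite("pics/t4.png",t)
def crop(im,x,y,w,h,k): return cv2.resize(im[y:y+h,x:x+w],None,fx=k,fy=k,interpolation=cv2.INTER_NEAREST)
out=np.zeros((560,800,3),np.uint8)
out[:400,:400]=crop(s,345,130,100,100,4); out[:,400:]=crop(t,372,170,50,70,8)
cv2.imwrite("pics/c4.png",out)
c=np.array([501.2,-282.5]);a=np.radians(34.8);e=np.array([np.cos(a),np.sin(a)])
for k in(-72,72):
  q=c+k*e; print(k,proj("top",[*q,131]))
print(manip.get_obs()["ee_pos"],manip.get_obs()["contact_force"])
```

```text
-72 [421.24903745 228.95719364]
72 [396.32673528 192.7881041 ]
[ 389.95641789 -492.9728136   439.8168115 ] [ 0.39972033 -0.01864471 -0.18190397]
```

View pics/c4.png

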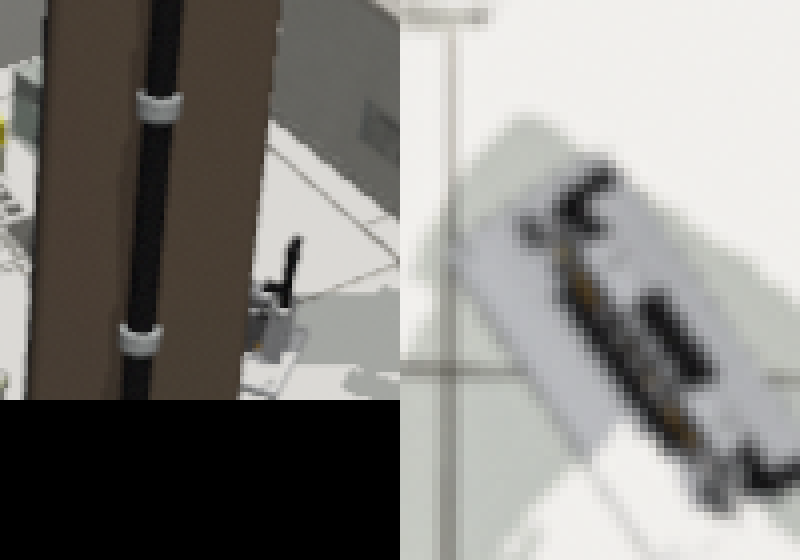

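Both levers stand upright: lever_l's bead is at about (396.6,192) against a predicted (396.3,192.8), and lever_r's is at about (421.4,228) against (421.2,229). The board is seated and the robot touches nothing, so I'm handing in.

```bash
python3 -c "
from rig import manip
print(manip.job_done())"
```

```text
the job is handed in; nothing more can be done
None
```

I set the board in the card cage, pushed both ejector levers in one after the other until each met its hard stop, and handed the job in clear of everything at about 31 s; the hand-in returned no verdict. The highest force I read was about 16 N on a lever and under 10 N while inserting the board.

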